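# Screw the air elbow round to its pointer

## Task

On the mixing bench three short threaded stubs stand on round feet; one carries a brass elbow with a single sideways outlet, not yet screwed home. Screw that elbow on further, clockwise seen from above, and stop when its outlet points along the pointer that sticks out of its own foot; do not overshoot and back off, because that breaks the seal. Leave the two-armed tee on its stub as it is, and let go of the elbow when done.

Things in the scene. Friction and masses are not known exactly. Their poses are not given: they have to be found in the camera images.
- elbow: Brass elbow on a vertical threaded stub. Origin on the stub's axis at bench height; z up, x the way the outlet faces. Grip its block from above: flat upright sides facing +y and -y, 28 mm apart, 34 mm long, centred on the axis, 60 to 96 mm above the bench. Below: 27 mm leg, then a hexagon 38 mm wide, 32 to 48 mm up. Turns stiffly (0.12 N m), sinks 2 mm a turn, stays where left.
- outlet (a point): Centre of the elbow's outlet end, 66 mm from the stub's axis, 78 mm above the bench; the outlet pipe is 25 mm thick, 31 mm at its end collar. At the start it must go 35 to 75 degrees clockwise (seen from above) to face the mark; the thread stops about 50 degrees beyond.
- mark (a point): Head of the pointer, a flat aluminium arm 12 mm wide and high with a diamond head, fixed to the elbow's own round foot (92 mm across, 12 mm high). The point is 80 mm from the stub's axis, 12 mm above the bench; the outlet must face this way. The two other feet have pointers too.
- tee_end (a point): Centre of one outlet end of the brass tee: like the elbow but with two opposite outlets, 104 mm over both, 78 mm above the bench, on a foot of its own at least 180 mm from the elbow's. It can turn as well but must be left as it is.
There are look-alikes about, which are no part of the job. What is shaped like the part that bears elbow but orange or purple is not meant.

How it is judged:
By the outcome, as a careful person would: the job done as asked, in the order asked, and still so for the second after the job is handed in, with the robot touching nothing.
It also fails if it takes over 32 s, if anything falls off the work surface, if the arm or the gripper's body presses on something with over 40 N, if the wrist force passes 120 N, or if a joint passes its speed limit or range.

## Robot

A 6-joint arm with a two-finger parallel gripper is mounted at the origin on the work surface. World frame = base frame: x ahead of the robot, y to its left, z up, the work surface at z = 0. Lengths are in m, angles in rad, forces in N, time in s.
With the tool pointing down it reaches from about 0.3 to 0.95 m from the base axis. Payload 3.1 kg.
Tool frame: the origin (TCP) lies at the very end of the fingers, on their centre line; the grasp point (between the pads) lies 19 mm behind it; z points along the fingers, y is the line along which they close (so a half turn about z gives the same grasp; the last joint's range is limited). The gripper opens to 85 mm and grips with 20 to 120 N. Pads are 22 mm wide; open, the fingers measure 114 mm over their backs; the gripper's body (76 mm by 85 mm) begins 54 mm behind the grasp point. The pads swing forward as they close: fully open they stand 13 mm farther back than shut.
Start: joints at [1.099, 0.308, 1.634, -0, 1.2, -0.07], TCP at [0.244, 0.575, 0.231] pointing down, gripper open.
Joint ranges: [-3.06, 3.06], [-0.79, 1.96], [0.05, 2.63], [-1.19, 4.34], [0.05, 2.64], [-2.94, 2.94]. Speed limits (rad/s): [2.79, 2.79, 3.14, 3.14, 3.14, 3.14].

## Interface

Orientations are given as a unit quaternion [x, y, z, w].
In Python, from workcell import manip gives the robot as it stands. Calls block until the motion is done:
- manip.reach(position, orientation): joint-space move of the TCP to a pose.
- manip.line_to(position, velocity=0.15, orientation=None): straight line of the TCP; orientation=None keeps the orientation; velocity is the mean speed in m/s.
- manip.set_joints(angles): joint-space move.
- manip.move_gripper(opening, grasp_force=None): opening from 0.0 (shut) to 1.0 (fully open); grasp_force is the grip in N (None keeps the last); returns when the fingers have stopped.
- manip.sleep(seconds).
- manip.ik(position, orientation): joint angles nearest the present ones, or None.
- manip.state(): the state.
- manip.read_camera(name): name is "scene" or "side" or "wrist"; returns the picture (420x560x3 uint8, red, green, blue); there is no depth.
- manip.calibration(name): a dict with "K" (3x3 intrinsics, pixels), "origin" and "attitude" of the camera in the world; the wrist camera has in their place "mount" (4x4, takes a point from camera to tool coordinates, whose origin is the TCP and whose axes are the flange's). Camera axes: x right, y up, looking along -z (the intrinsics and any distortion apply to the point x, -y, -z); pixel columns grow to the right and rows downward; lengths in m; the calibration is good to about 2 mm. A picture is of the moment at which its call begins: read the wrist's pose just before it. calibration takes no time and is no camera call.
A pose or a line that the arm cannot do raises manip.PlanningError and nothing moves.
- manip.job_done(): hands the job in; it is judged then, once.
The state is a dict: "time_s": time; "joint_positions": joint angles; "qvel": joint speeds; "tau": joint torques, N m; "tool_pos": TCP position; "ee_rot": TCP orientation; "contact_force": force on the tool from outside, world axes, zero at the start; "torque": the same for the moment, N m; "opening": opening from 0.0 (shut) to 1.0 (fully open); "grasp_force": force on a finger pad.
Only numpy, scipy, OpenCV 4.12 (cv2) and the standard library are available. Lean on these libraries where they do the work, as an engineer would, in place of code of your own. Each camera call takes 0.05 s, during which the arm holds its last target. There are 200 camera calls.

## Working session

There is one attempt and no reset: what is moved stays moved. The work goes in short steps, each a Python script; the robot and the scene stay as the last script left them, time stands still between calls to the robot, and variables do not carry over. Pictures are saved under pics/ and viewed, at most 10 in all, crops included, and the job is handed in when it is done.

```bash
mkdir -p pics; ls; python3 - <<'E'
from workcell import manip
import cv2,numpy as np
for n in("scene","side","wrist"):
    im=manip.read_camera(n);cv2.imwrite(f"pics/{n}0.png",im[...,::-1])
    c=manip.calibration(n);print(n,{k:np.round(v,4).tolist() if not isinstance(v,str) else v for k,v in c.items()})
s=manip.state();print(s)
E
```

```text
pics
scene {'K': [[465.6135, 0.0, 281.1087], [0.0, 465.6135, 202.4525], [0.0, 0.0, 1.0]], 'origin': [1.383, 0.0774, 0.9386], 'attitude': [0.2788, 0.2956, 0.6517, 0.6404]}
side {'K': [[388.6219, 0.0, 279.5161], [0.0, 388.6219, 205.2215], [0.0, 0.0, 1.0]], 'origin': [0.3697, -0.7391, 0.8531], 'attitude': [0.385, -0.0082, -0.0315, 0.9223]}
wrist {'K': [[336.8464, 0.0, 278.2341], [0.0, 336.8464, 206.7436], [0.0, 0.0, 1.0]], 'mount': [[-0.0002, 0.9495, 0.3138, 0.0807], [1.0, -0.0, 0.0007, -0.0004], [0.0007, 0.3138, -0.9495, -0.143], [0.0, 0.0, 0.0, 1.0]]}
{'time_s': 0.15, 'joint_positions': array([ 1.09928488e+00,  3.08836651e-01,  1.63485039e+00,  4.11496339e-05,
        1.19971641e+00, -6.96973606e-02]), 'qvel': array([ 1.76392343e-04, -3.22377139e-03, -5.72515848e-03, -5.95281847e-04,
       -2.07390785e-05,  3.46500541e-04]), 'tau': array([ 1.30966118e-04, -4.15798616e+01, -2.77149278e+01, -1.74884549e-04,
        6.05523353e-03,  1.12615598e-05]), 'tool_pos': array([0.24415636, 0.5746537 , 0.23031204]), 'ee_rot': array([ 1.99565455e-01,  9.79884079e-01, -8.67328926e-04, -2.60496316e-04]), 'contact_force': array([-0.50802292, -0.17727704, -0.59127025]), 'torque': array([-0.01422997,  0.0025117 , -0.04108303]), 'grasp_force': 0.0, 'opening': 0.9991592937648437}
```

View pics/scene0.png

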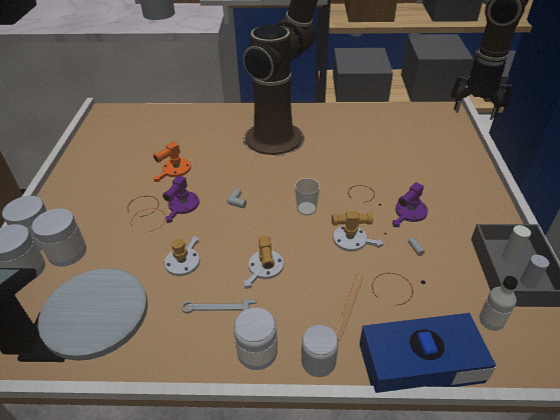

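View pics/side0.png

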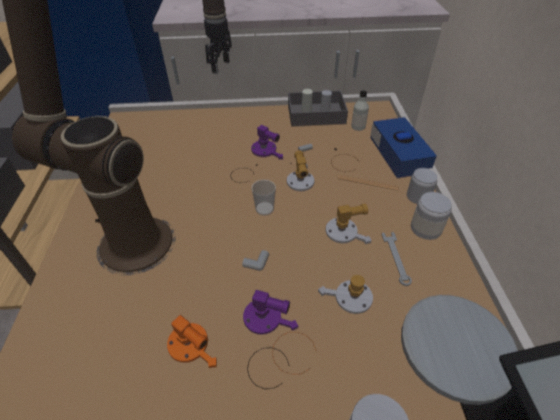

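Scene view: the brass candidates are a capped or bare stub at (180,250), a single-outlet part at (265,250) on a foot at (265,264) with its pointer to (248,284), and a two-armed tee at (352,222). The orange part (172,155) and the purple ones (180,195) and (411,203) are decoys. The middle brass part has one outlet, so it fits. I'll confirm it in an enlarged crop and compute a rough position.

```bash
cat > h.py <<'E'
import numpy as np,cv2
from scipy.spatial.transform import Rotation as R
from workcell import manip
def pose(n,s=None):
    c=manip.calibration(n)
    if n!="wrist": return c["K"],np.array(c["origin"]),R.from_quat(c["attitude"]).as_matrix()
    M=np.array(c["mount"]);Rt=R.from_quat(s["ee_rot"]).as_matrix()
    return c["K"],s["tool_pos"]+Rt@M[:3,3],Rt@M[:3,:3]
def ray(P,uv):
    K,o,A=P;d=np.linalg.inv(K)@[uv[0],uv[1],1];return o,A@(d*[1,-1,-1])
def onz(P,uv,z):
    o,d=ray(P,uv);return o+d*(z-o[2])/d[2]
def proj(P,X):
    K,o,A=P;p=(A.T@(np.array(X)-o))*[1,-1,-1];p=np.array(K)@p;return p[:2]/p[2]
def tri(rs):
    A=[];b=[]
    for o,d in rs:
        d=d/np.linalg.norm(d);M=np.eye(3)-np.outer(d,d);A.append(M);b.append(M@o)
    return np.linalg.lstsq(np.vstack(A),np.hstack(b),rcond=None)[0]
E
python3 - <<'E'
from h import *
a=cv2.imread("pics/scene0.png")[205:295,150:390];b=cv2.imread("pics/side0.png")[140:260,275:390]
a=cv2.resize(a,None,fx=3.3,fy=3.3,interpolation=cv2.INTER_CUBIC);b=cv2.resize(b,(288,300),interpolation=cv2.INTER_CUBIC)
out=np.zeros((597,792,3),np.uint8);out[:a.shape[0],:a.shape[1]]=a;out[297:597,:288]=b
cv2.imwrite("pics/crop0.png",out)
S=pose("scene");D=pose("side")
print("foot",onz(S,(265.5,264),.012),onz(D,(342,230),.012));print("mark",onz(S,(249,284),.012),onz(D,(367,240),.012))
print("tee foot",onz(S,(351,237),.012),onz(D,(301,181),.012))
E
```

```text
foot [0.59492065 0.00378919 0.012     ] [ 0.59008804 -0.00509742  0.012     ]
mark [ 0.66023713 -0.03416292  0.012     ] [ 0.65343062 -0.04739571  0.012     ]
tee foot [0.49608458 0.23325428 0.012     ] [0.49443374 0.21718584 0.012     ]
```

View pics/crop0.png

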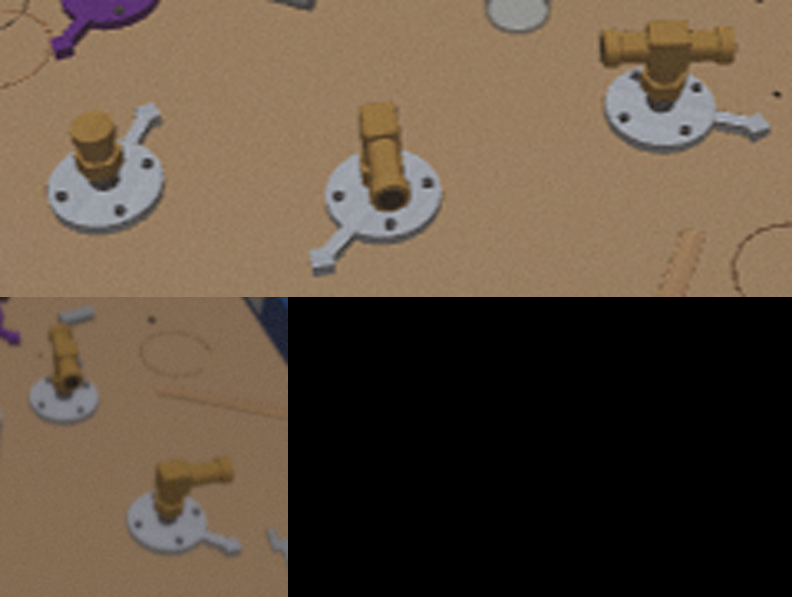

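Confirmed: the crop shows one outlet on the middle white foot, the tee at upper right with two arms, and a plain capped stub at left. Next I move above the elbow with the tool roughly aligned to it and look with the wrist camera.

```bash
cat >> h.py <<'E'
def down(a):
    c,s=np.cos(a),np.sin(a);return R.from_matrix(np.array([[c,s,0],[s,-c,0],[0,0,-1.]])).as_quat()
E
python3 - <<'E'
from h import *
import pickle
manip.reach([.592,0,.27],down(np.radians(185)))
s=manip.state();im=manip.read_camera("wrist");pickle.dump((s,im),open("w1.pkl","wb"))
print(s["time_s"],s["tool_pos"],s["joint_positions"])
b=cv2.cvtColor(im,cv2.COLOR_RGB2BGR);cv2.imwrite("pics/w1.png",cv2.resize(b,(800,600),interpolation=cv2.INTER_CUBIC))
E
```

```text
2.5417 [0.59194851 0.00080758 0.26992436] [-7.23563735e-02  2.11827813e-01  1.67476388e+00  3.29378600e-04
  1.25516894e+00 -1.73147286e+00]
```

View pics/w1.png

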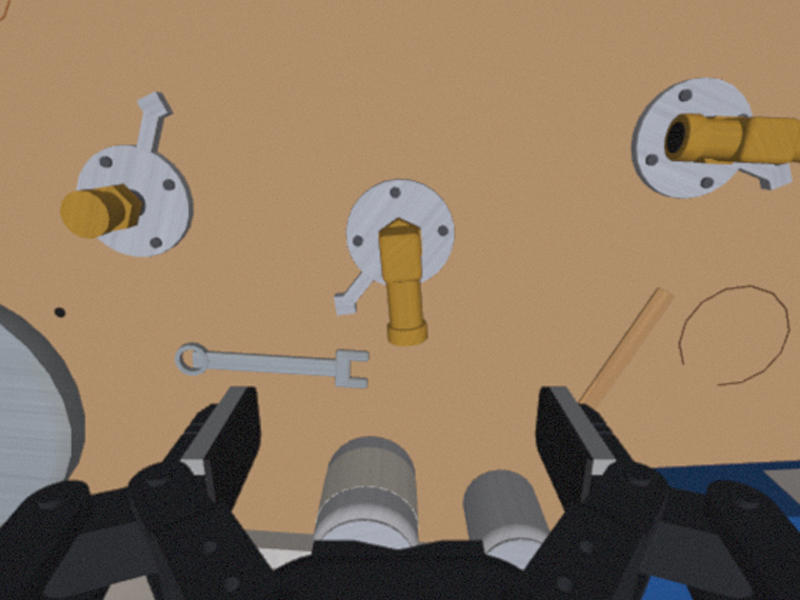

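The wrist view (800x600 scale) shows the elbow's foot at (400,232), its pointer head at (346,302), the elbow's block at (400,250) and its outlet end at (407,335). I'll measure these from masks.

```bash
cat >> h.py <<'E'
from scipy.optimize import least_squares
def onzs(P,uv,z):
    K,o,A=P;d=np.c_[uv,np.ones(len(uv))]@np.linalg.inv(K).T*[1,-1,-1]@A.T
    return (o+d*((z-o[2])/d[:,2])[:,None])[:,:2]
def measure(im,P,c0,dbg=None):
    hsv=cv2.cvtColor(im,cv2.COLOR_RGB2HSV).astype(int);H,S,V=hsv[...,0],hsv[...,1],hsv[...,2]
    white=((S<60)&(V>90)).astype(np.uint8);brass=((S>170)&(H>12)&(H<30)).astype(np.uint8)
    def near(m,z,r):
        v,u=np.nonzero(m);X=onzs(P,np.c_[u,v].astype(float),z);k=np.hypot(*(X-c0).T)<r;o=np.zeros_like(m);o[v[k],u[k]]=1;return o
    white=near(white,.012,.105);brass=near(brass,.078,.10)
    big=lambda m:(lambda n,l,s,_:(l==1+np.argmax(s[1:,4])).astype(np.uint8))(*cv2.connectedComponentsWithStats(m))
    brass=big(brass)
    # foot: white edge pixels not next to brass, robust circle r=46mm
    cn=max(cv2.findContours(big(white),cv2.RETR_EXTERNAL,cv2.CHAIN_APPROX_NONE)[0],key=len)[:,0]
    nb=cv2.dilate(brass,np.ones((7,7),np.uint8));cn=cn[nb[cn[:,1],cn[:,0]]==0]
    E=onzs(P,cn.astype(float),.012)
    f=lambda p:np.hypot(*(E-p).T)-.046
    c=least_squares(f,c0,loss="cauchy",f_scale=.001).x
    v,u=np.nonzero(white);W=onzs(P,np.c_[u,v].astype(float),.012);d=W-c;r=np.hypot(*d.T);k=(r>.052)&(r<.095)
    m=d[k].mean(0);mk=np.degrees(np.arctan2(m[1],m[0]));head=d[(r>.072)&(r<.090)].mean(0);mh=np.degrees(np.arctan2(head[1],head[0]))
    # outlet axis: brass silhouette at z=.078, midpoints across
    v,u=np.nonzero(brass);B=onzs(P,np.c_[u,v].astype(float),.078)-c
    return dict(c=c,res=np.median(abs(f(c))),mark=mk,head=mh,rmax=r[k].max(),B=B,brass=brass,white=white)
def axis(B,a,lo=.022,hi=.060):
    for _ in range(8):
        x=B@[np.cos(a),np.sin(a)];y=B@[-np.sin(a),np.cos(a)];bs=np.arange(lo,hi,.002);M=[]
        for b in bs:
            q=y[(x>=b)&(x<b+.002)&(abs(y)<.03)]
            M.append((q.min()+q.max())/2 if len(q)>3 else np.nan)
        M=np.array(M);k=~np.isnan(M);p=np.polyfit(bs[k],M[k],1);a+=np.arctan(p[0])
    return np.degrees(a),p[1],x.max()
E
python3 - <<'E'
from h import *
import pickle
s,im=pickle.load(open("w1.pkl","rb"));P=pose("wrist",s)
r=measure(im,P,np.array([.592,0]));print({k:v for k,v in r.items() if k not in("B","brass","white")},r["brass"].sum(),r["white"].sum())
for a in((.022,.062),(.022,.05),(-.01,.05)): print(a,axis(r["B"],0.,*a))
uv=np.array([[346,302],[407,335],[400,232]])/1.42857
print(onzs(P,uv[:1],.012)-r["c"],onzs(P,uv[1:2],.078)-r["c"])
E
```

```text
{'c': array([0.58962525, 0.00161366]), 'res': np.float64(0.0007382110979465423), 'mark': np.float64(-33.33914482427149), 'head': np.float64(-33.380246539793205), 'rmax': np.float64(0.0902816070122399)} 1695 3628
(0.022, 0.062) (np.float64(9.487516546217844), np.float64(0.0004020062284179489), np.float64(0.07124297965661468))
(0.022, 0.05) (np.float64(9.918347813929492), np.float64(0.00017191485645069252), np.float64(0.07124326388384193))
(-0.01, 0.05) (np.float64(9.764930586915911), np.float64(0.0002359492203556593), np.float64(0.07124362449182184))
[[ 0.06377805 -0.0414932 ]] [[0.06263941 0.01121989]]
```

The elbow's axis is at (0.5896, 0.0016), its outlet yaw is +9.7° and the mark is at −33.3°, so it needs about 43° clockwise, which fits the given range. I'll grip, turn in steps to just short of the mark, then check.

```bash
cat >> h.py <<'E'
def yaw(s): 
    x=R.from_quat(s["ee_rot"]).as_matrix()[:,0];return np.degrees(np.arctan2(-x[1],-x[0]))
def rep(t):
    s=manip.state();print(t,round(s["time_s"],2),np.round(s["tool_pos"],4),"yaw",round(yaw(s),2),"F",np.round(s["contact_force"],1),"T",np.round(s["torque"],2),"op",round(s["opening"],3),"g",round(s["grasp_force"],1));return s
def turn(dcw,n=1):
    for _ in range(n):
        q=np.array(manip.state()["joint_positions"]);q[5]+=np.radians(dcw)/n;manip.set_joints(q)
E
python3 - <<'E'
from h import *
c=[.5896,.0016];q=down(np.radians(189.2))
manip.reach([*c,.15],q)
manip.move_gripper(.75)
manip.line_to([*c,.061],.1);rep("down")
manip.move_gripper(0.0,50);s=rep("grip")
q0=np.array(s["joint_positions"])
for d in (15,30,40):
    q=q0.copy();q[5]+=np.radians(d);manip.set_joints(q);s=rep(d)
    if abs(s["contact_force"]).max()>40: break
im=manip.read_camera("wrist");cv2.imwrite("pics/w2.png",im[...,::-1])
E
```

```text
down 4.53 [0.5904 0.0015 0.0617] yaw 9.2 F [-0.9 -0.4  0.1] T [ 0.   -0.02 -0.04] op 0.749 g 0.0
grip 4.94 [0.5901 0.002  0.0619] yaw 9.2 F [-1.3  1.8  4.6] T [0.27 0.15 0.07] op 0.32 g 50.2
15 5.3 [0.59   0.002  0.0619] yaw -5.66 F [-0.6  0.6  1.5] T [ 0.    0.08 -0.11] op 0.321 g 49.7
30 5.66 [0.5899 0.002  0.0618] yaw -20.57 F [-0.7 -0.2  1.4] T [-0.03  0.15 -0.11] op 0.323 g 49.7
40 5.95 [0.5899 0.002  0.0618] yaw -30.51 F [-0.7  0.4  0.3] T [-0.04  0.28 -0.12] op 0.321 g 49.7
```

View pics/w2.png

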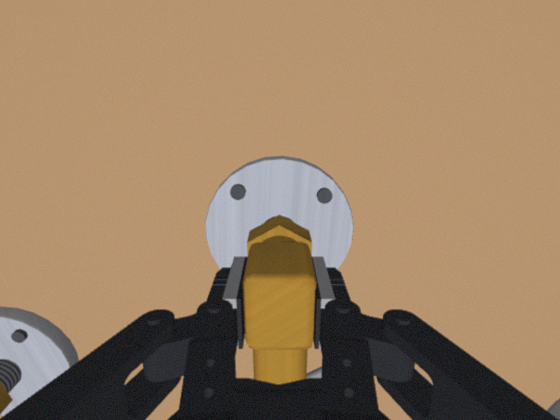

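The fingers hold the block squarely, centred at about (280,300), and the torque reads the 0.12 N m thread friction. I release, rise and measure the remainder.

```bash
python3 - <<'E'
from h import *
import pickle
manip.move_gripper(.75)
p=manip.state()["tool_pos"];manip.line_to([p[0],p[1],.22],.15)
s=rep("up");im=manip.read_camera("wrist");pickle.dump((s,im),open("w3.pkl","wb"))
P=pose("wrist",s);r=measure(im,P,np.array([.5896,.0016]));print({k:v for k,v in r.items() if k not in("B","brass","white")})
for a in((.022,.062),(.022,.05),(-.01,.05)): print(a,axis(r["B"],-.53,*a))
cv2.imwrite("pics/w3.png",cv2.resize(im[...,::-1],(800,600),interpolation=cv2.INTER_CUBIC))
E
```

```text
up 7.64 [0.5893 0.002  0.2187] yaw -30.8 F [-0.1 -0.1 -0.9] T [ 0.02 -0.01  0.01] op 0.751 g 0.0h.py:41: RuntimeWarning: Mean of empty slice.
  m=d[k].mean(0);mk=np.degrees(np.arctan2(m[1],m[0]));head=d[(r>.072)&(r<.090)].mean(0);mh=np.degrees(np.arctan2(head[1],head[0]))
  ret = um.true_divide(
Traceback (most recent call last):
  File "h.py", line 44, in measure
    return dict(c=c,res=np.median(abs(f(c))),mark=mk,head=mh,rmax=r[k].max(),B=B,brass=brass,white=white)
                                                                  ~~~~~~~~^^
ValueError: zero-size array to reduction operation maximum which has no identity
```

The pointer is now hidden under the pipe from this side. I take the elbow's yaw from this picture, then look from beyond the outlet end.

```bash
sed -i 's/rmax=r\[k\].max()/rmax=r.max()/' h.py; python3 -W ignore - <<'E'
from h import *
import pickle
s,im=pickle.load(open("w3.pkl","rb"));P=pose("wrist",s);r=measure(im,P,np.array([.5896,.0016]));print(r["c"],r["res"])
for a in((.022,.062),(.022,.05),(-.01,.05)): print(a,axis(r["B"],-.53,*a))
a=np.radians(-31);c=np.array([.5896,.0016])
p=c+.16*np.array([np.cos(a),np.sin(a)])
manip.line_to([*p,.29],.2)
s=rep("out");im=manip.read_camera("wrist");pickle.dump((s,im),open("w4.pkl","wb"))
cv2.imwrite("pics/w4.png",cv2.resize(im[...,::-1],(800,600),interpolation=cv2.INTER_CUBIC))
P=pose("wrist",s);r=measure(im,P,c);print({k:v for k,v in r.items() if k not in("B","brass","white")})
for a in((.022,.062),(.022,.05),(-.01,.05)): print(a,axis(r["B"],-.53,*a))
E
```

```text
[0.58939799 0.00193817] 0.0004719009284040246
(0.022, 0.062) (np.float64(-30.25716626863824), np.float64(-1.8204858256751262e-05), np.float64(0.07269915476079128))
(0.022, 0.05) (np.float64(-29.698372142244395), np.float64(-0.0003368618305663977), np.float64(0.07272698300041354))
(-0.01, 0.05) (np.float64(-30.068042986936916), np.float64(-9.888269366031307e-05), np.float64(0.07270934746951738))
out 8.72 [ 0.7259 -0.0804  0.2888] yaw -30.79 F [-0.8  0.1  0.2] T [-0.04 -0.02 -0.04] op 0.752 g 0.0
{'c': array([0.5904274 , 0.00232531]), 'res': np.float64(0.00027247669956391093), 'mark': np.float64(-33.80558420735034), 'head': np.float64(-33.79594080193322), 'rmax': np.float64(0.08978387419332534)}
(0.022, 0.062) (np.float64(-29.979700043149187), np.float64(-0.0010780805785589364), np.float64(0.06441240127643))
(0.022, 0.05) (np.float64(-29.722483254230276), np.float64(-0.0012223610890482798), np.float64(0.06445842633519176))
(-0.01, 0.05) (np.float64(-29.970399899066514), np.float64(-0.001119899646003443), np.float64(0.06441408802218704))
```

View pics/w4.png

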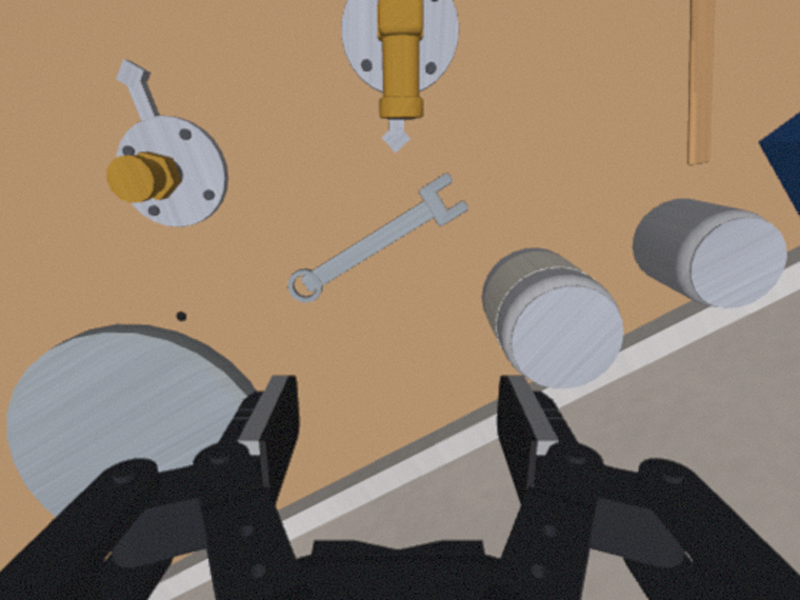

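The outlet measures −30.0° (tool −30.5°) and the mark −33.3° to −33.8°. About 3.3° remains. In w4 the pointer head at (397,137) is just visible past the collar at (401,107). I regrip and finish to about −33.5°.

```bash
python3 -W ignore - <<'E'
from h import *
import pickle
c=[.5898,.0018];q=down(np.radians(180-30.7))
manip.line_to([*c,.15],.2,q)
manip.line_to([*c,.061],.1);rep("down")
manip.move_gripper(0.0,50);s=rep("grip")
j=np.array(s["joint_positions"]);j[5]+=np.radians(yaw(s)+33.75);manip.set_joints(j);rep("turned");manip.sleep(.2);s=rep("held")
manip.move_gripper(.75)
p=manip.state()["tool_pos"];manip.line_to([p[0],p[1],.20],.15)
a=np.radians(-33.5);c=np.array([.5898,.0018])
p=c+.15*np.array([np.cos(a),np.sin(a)])
manip.line_to([*p,.29],.2)
s=rep("out");im=manip.read_camera("wrist");pickle.dump((s,im),open("w5.pkl","wb"))
cv2.imwrite("pics/w5.png",cv2.resize(im[:,160:400,::-1],(457,800//2*2-0) if 0 else (343,600),interpolation=cv2.INTER_CUBIC))
P=pose("wrist",s);r=measure(im,P,c);print({k:v for k,v in r.items() if k not in("B","brass","white")})
for a in((.022,.062),(.022,.05),(-.01,.05)): print(a,axis(r["B"],-.58,*a))
E
```

```text
down 11.03 [0.5906 0.0017 0.0617] yaw -30.7 F [ 0.7 -0.8 -0.3] T [-0.05  0.    0.05] op 0.744 g 0.0
grip 11.43 [0.5905 0.0019 0.0619] yaw -30.7 F [0.1 0.4 2.6] T [0.08 0.08 0.04] op 0.314 g 50.2
turned 11.68 [0.5905 0.0019 0.0619] yaw -33.71 F [-0.4 -0.1  1.7] T [-0.04  0.12 -0.11] op 0.322 g 50.0
held 11.88 [0.5904 0.0019 0.0619] yaw -33.73 F [-1.1 -0.5  2.6] T [-0.07  0.1  -0.15] op 0.317 g 50.0
out 14.42 [ 0.7139 -0.0805  0.2885] yaw -33.74 F [ 0.9 -0.6  0.3] T [ 0.03 -0.02 -0.03] op 0.745 g 0.0
{'c': array([0.58956119, 0.00111766]), 'res': np.float64(0.00026406042205898497), 'mark': np.float64(-32.569211438808075), 'head': np.float64(-32.541213758782426), 'rmax': np.float64(0.0901601937959096)}
(0.022, 0.062) (np.float64(-33.557763341763014), np.float64(0.0006714654879852217), np.float64(0.0646611278103738))
(0.022, 0.05) (np.float64(-33.441367457487395), np.float64(0.0006026624770101195), np.float64(0.0646895286833954))
(-0.01, 0.05) (np.float64(-33.5376961010178), np.float64(0.000678515490037576), np.float64(0.06466604330574444))
```

View pics/w5.png

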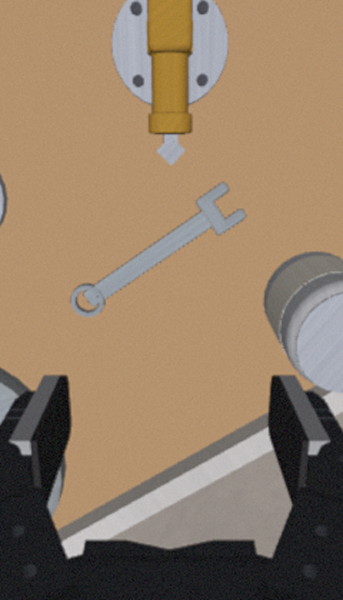

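The picture shows the pointer head at (171,150) centred under the collar at (171,122). The outlet is at −33.5° and the mean of the mark readings is −33.2°. The gripper is clear, so I hand the job in.

```bash
python3 -c "
from workcell import manip
print(manip.job_done())"
```

```text
the job is handed in; nothing more can be done
None
```

I screwed the elbow on clockwise about 43° until its outlet (about −33.5°) matched its foot's pointer (mean −33.2°, single readings −32.5° to −33.8°), without any backing off; the tee was untouched, the elbow is released, and the job is handed in after about 14.5 s on the robot's clock.

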